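Square up the test-tile stack

TASK

Lay the stray white test tile on top of the untidy stack in the squaring station, its long side the same way as the others. Then tap the whole stack gently home against the grey back fence and the orange side guide, until all five have come up against both and all edges are flush. The tiles chip easily, so grip and tap lightly; leave the bottles, jar, box, pipette and marker alone.

Things in the scene. Friction and masses are not known exactly. Their poses are not given: they have to be found in the camera images.
- station: Squaring station fixed to the bench: metal deck 170 (x) by 210 (y) by 10 mm thick; origin at the centre of its underside, so the deck top is at z = 10 mm. x points roughly away from the robot (yaw within 0.3 rad); the -x and -y sides are open. A tile home against the back fence has its origin at x = +35 mm.
- fence (a point): Grey back fence along the station's +x side, over the full 210 mm of y; this point is the middle of its inner face at deck level, (65, 0, 10) mm in the station's frame, same axes. The fence is rigid, its top 38 mm above the deck.
- guide_base: Grey block 90 x 50 x 22 mm outside the station's +y edge, origin (10, 132, 0) mm in its frame, always. It carries the orange side guide: inner face parallel to the station's x, spanning x = -37 to +57 mm, top 38 mm above the deck, clamped anywhere from y = 45 to 75 mm. That setting is not reported: find it by touch. It does not give way.
- tile_a: White glazed rigid test tile with ten shallow wells, slippery on the deck and on other tiles (friction about 0.3), 60 mm (its x) by 90 mm (its y) by 7 mm thick, about 45 g; origin at the centre of its underside, z up. Number 1 from the bottom of the untidy stack of four on the station's deck, its x roughly along the station's x. Sliding the stack takes a few newtons; taps of 12 to 15 N seat it.
- tile_b: Pale blue glazed rigid test tile with ten shallow wells, slippery on the deck and on other tiles (friction about 0.3), 60 mm (its x) by 90 mm (its y) by 7 mm thick, about 45 g; origin at the centre of its underside, z up. Number 2 from the bottom of the untidy stack of four on the station's deck, its x roughly along the station's x.
- tile_c: White glazed rigid test tile with ten shallow wells, slippery on the deck and on other tiles (friction about 0.3), 60 mm (its x) by 90 mm (its y) by 7 mm thick, about 45 g; origin at the centre of its underside, z up. Number 3 from the bottom of the untidy stack of four on the station's deck, its x roughly along the station's x.
- tile_d: Pale blue glazed rigid test tile with ten shallow wells, slippery on the deck and on other tiles (friction about 0.3), 60 mm (its x) by 90 mm (its y) by 7 mm thick, about 45 g; origin at the centre of its underside, z up. Number 4 from the bottom of the untidy stack of four on the station's deck, its x roughly along the station's x.
- tile_e: White stray test tile lying flat on the bench on the robot's right, away from the station, any yaw within about 0.6 rad; 60 mm (its x) by 90 mm (its y) by 7 mm thick, about 45 g; origin at the centre of its underside, z up. Can be taken across its 60 mm width by the fingertips.
- reagent: White bottle with blue cap, 56 mm across, 140 mm high; a bystander, to be left alone; origin at its middle, underside.
- specimen_jar: Small jar with red cap, 44 mm across, 55 mm high; a bystander, to be left alone; origin at its middle, underside.
- stain_bottle: Amber bottle with black cap, 40 mm across, 85 mm high; a bystander, to be left alone; origin at its middle, underside.
- slide_box: Green slide box, 80 x 100 x 35 mm; a bystander, to be left alone; origin at its middle, underside.
- pipette: Blue and white pipette lying on the bench, about 240 mm long; a bystander, to be left alone; origin near its middle, underside.
- marker: Black marker, 12 mm thick, 120 mm long, lying on the bench; a bystander, to be left alone; origin at its middle, underside.
Mind the look-alikes: they are no part of the job. Leave any brown look-alike of the tile_d alone. Leave any green look-alike of the tile_c alone.

How it is judged:
On the way, in this order (a step that is already met when the one before it is completed fails the run):
1. the stray tile lies flat on the top tile of the stack, let go (z of tile_e in the frame of tile_d between 0.004 and 0.01 m and horizontal distance between tile_e and tile_d below 0.035 m and angle between tile_e's own z axis and vertical below 0.05 rad and contact force between the fingers and tile_e below 0.1 N), for 0.2 s.
2. the squared-up stack is pressed against the orange side guide: a tile bears on it while all five are flush with one another along the fence (contact force between any of tile_a, tile_b, tile_c, tile_d, tile_e and guide_base above 1 N and y of tile_b in the frame of tile_a between -0.0025 and 0.0025 m and y of tile_c in the frame of tile_a between -0.0025 and 0.0025 m and y of tile_c in the frame of tile_b between -0.0025 and 0.0025 m and y of tile_d in the frame of tile_a between -0.0025 and 0.0025 m and y of tile_d in the frame of tile_b between -0.0025 and 0.0025 m and y of tile_d in the frame of tile_c between -0.0025 and 0.0025 m and y of tile_e in the frame of tile_a between -0.0025 and 0.0025 m and y of tile_e in the frame of tile_b between -0.0025 and 0.0025 m and y of tile_e in the frame of tile_c between -0.0025 and 0.0025 m and y of tile_e in the frame of tile_d between -0.0025 and 0.0025 m), for 0.05 s.
At the end, for the whole second after the job is handed in: All five tiles lie flat and at rest on the station's deck in their order, tile_e on top, square to the station within 0.04 rad, every origin within 2.5 mm of the home line x = +35 mm against the back fence, and every two tiles within 2.5 mm of each other along the fence (x of tile_a in the frame of station between 0.0325 and 0.0375 m and angle between the x axis of each of tile_a, tile_b, tile_c, tile_d, tile_e and the x axis of station, either way round below 0.04 rad and angle between each of tile_a, tile_b, tile_c, tile_d, tile_e's own z axis and vertical below 0.03 rad and linear speed of each of tile_a, tile_b, tile_c, tile_d, tile_e below 0.01 m/s and x of tile_b in the frame of station between 0.0325 and 0.0375 m and x of tile_c in the frame of station between 0.0325 and 0.0375 m and x of tile_d in the frame of station between 0.0325 and 0.0375 m and x of tile_e in the frame of station between 0.0325 and 0.0375 m and z of tile_a in the frame of station between 0.007 and 0.013 m and z of tile_b in the frame of station between 0.014 and 0.02 m and z of tile_c in the frame of station between 0.021 and 0.027 m and z of tile_d in the frame of station between 0.028 and 0.034 m and z of tile_e in the frame of station between 0.035 and 0.041 m and y of tile_b in the frame of tile_a between -0.0025 and 0.0025 m and y of tile_c in the frame of tile_a between -0.0025 and 0.0025 m and y of tile_c in the frame of tile_b between -0.0025 and 0.0025 m and y of tile_d in the frame of tile_a between -0.0025 and 0.0025 m and y of tile_d in the frame of tile_b between -0.0025 and 0.0025 m and y of tile_d in the frame of tile_c between -0.0025 and 0.0025 m and y of tile_e in the frame of tile_a between -0.0025 and 0.0025 m and y of tile_e in the frame of tile_b between -0.0025 and 0.0025 m and y of tile_e in the frame of tile_c between -0.0025 and 0.0025 m and y of tile_e in the frame of tile_d between -0.0025 and 0.0025 m); the robot touches nothing.
It fails at once if a tile is pressed by the fingers with more than 45 N (chipped) (contact force between the fingers and tile_a above 45 N or contact force between the fingers and tile_b above 45 N or contact force between the fingers and tile_c above 45 N or contact force between the fingers and tile_d above 45 N or contact force between the fingers and tile_e above 45 N).
It fails at once if a bystander is moved by more than 25 mm (distance of any of reagent, specimen_jar, stain_bottle, slide_box, pipette, marker from where it was at the start of the episode above 0.025 m).
It also fails if it takes over 72 s, if anything falls off the work surface, if the arm or the gripper's body presses on something with over 40 N, if the wrist force passes 120 N, or if a joint passes its speed limit or range.

ROBOT

A 7-joint arm with a two-finger parallel gripper is mounted at the origin on the work surface. World frame = base frame: x ahead of the robot, y to its left, z up, the work surface at z = 0. Lengths are in m, angles in rad, forces in N, time in s.
With the tool pointing down it reaches from about 0.4 to 0.85 m from the base axis. Payload 4.5 kg.
Tool frame: the origin (TCP) lies at the very end of the fingers, on their centre line; the grasp point (between the pads) lies 19 mm behind it (r.grip_point_offset is the distance from the TCP to the grasp point, in m); z points along the fingers, y is the line along which they close (so a half turn about z gives the same grasp; the last joint's range is limited). The gripper opens to 88 mm and grips with 3 to 60 N. Pads are 18 mm wide; open, the fingers measure 123 mm over their backs; the gripper's body (75 mm by 187 mm) begins 45 mm behind the grasp point.
Start: joints at [1.349, 0.689, -0.195, 1.565, 0.157, 0.902, -0.215], TCP at [0.158, -0.605, 0.239] pointing down, gripper open.
Joint ranges: [-3.01, 3.01], [-0.46, 2.08], [-1.47, 1.51], [0.13, 2.56], [-1, 4.14], [0.04, 2.09], [-2.66, 2.66]. Speed limits (rad/s): [2.57, 2.57, 3.14, 3.14, 3.14, 3.14, 3.14].

INTERFACE

Orientations are given as a unit quaternion [x, y, z, w].
In Python, from plant import r gives the robot as it stands.
- The arm moves only by the tool carry_out, never from a script. Its argument "rows" is a list of rows, each a list of 3 entries, a list of its own where there are three numbers: the shift along the tool's x, y, z in cm, then the turn, a rotation vector about the tool's x, y, z in degrees, then the closure, from 0 (fully open) to 1 (shut). A call has 1 to 12 rows; each row is the pose to reach, as a shift and turn from the pose commanded when the call began, along the tool's axes at that moment; what a row does not reach only later rows make up. A row lasts 1/10 s, in which the tool goes at most 50 mm and 8.59 degrees, less where a joint would pass 70% of its speed; a pose out of reach is approached as far as the arm can. A call with a gripper value outside its range is refused whole. The fingers move at their own pace and stop on an object; "newtons" is the grip in N (left out, the last holds). Time passes only in rows, so rows that repeat a pose let the fingers close. It gives the time, the measured TCP pose, the force, the opening and the grip force at its end, in the units of the state.
- r.get_state(): the state, without advancing time (a new reading comes with each control period).
- r.snapshot(name): name is "scene" or "top" or "wrist"; returns a dict with "image" (480x640x3 uint8, red, green, blue), "fx", "fy", "cx", "cy" (pixels), "pose" (4x4, takes a point from camera to world coordinates). Camera axes: x right, y up, looking along -z (the intrinsics and any distortion apply to the point x, -y, -z); pixel columns grow to the right and rows downward; lengths in m; the calibration is good to about 2 mm. A picture is of the moment at which its call begins. There is no depth.
- r.finish_job(): hands the job in; it is judged then, once.
The state is a dict: "clock": time; "q": joint angles; "qd": joint speeds; "joint_torque": joint torques, N m; "tool_pos": TCP position; "eef_rot": TCP orientation; "contact_force": force on the tool from outside, world axes, zero at the start; "moment": the same for the moment, N m; "opening": opening from 0.0 (shut) to 1.0 (fully open); "finger_force": force on a finger pad.
Only numpy, scipy, OpenCV 4.12 (cv2) and the standard library are available. Lean on these libraries where they do the work, as an engineer would, in place of code of your own. Each camera call takes 0.05 s, during which the arm holds its last target. There are 200 camera calls.

## Working session

There is one attempt and no reset: what is moved stays moved. The work goes in short steps, Python scripts to look and compute and a tool call to move; the robot and the scene stay as the last step left them, time stands still between calls to the robot, and variables do not carry over. Pictures are saved under pics/ and viewed, at most 10 in all, crops included, and the job is handed in when it is done.

Besides the shell and the picture viewer there is one more tool, called after "Request:" in YAML: its name, and indented under it one key for each argument. carry_out: Moves the arm, as the interface text tells. Its arguments: {"type":"object","properties":{"rows":{"type":"array"},"newtons":{"type":"number"}},"required":["rows"]}

```bash
mkdir -p pics; ls; cat > h.py <<'E'
import numpy as np,cv2
from scipy.spatial.transform import Rotation as R
from plant import r
def snap(n,f):
    s=r.snapshot(n); cv2.imwrite('pics/'+f+'.png',s['image'][:,:,::-1])
    np.savez('pics/'+f+'.npz',**{k:s[k] for k in('fx','fy','cx','cy','pose')}); 
    print([k for k in s],s['fx'],s['cx'],s['cy'],np.round(s['pose'],3).tolist())
def px(f,pts,z):
    s=np.load('pics/'+f+'.npz');out=[]
    for u,v in pts:
        d=s['pose'][:3,:3]@np.array([(u-s['cx'])/s['fx'],-(v-s['cy'])/s['fy'],-1]);o=s['pose'][:3,3]
        out.append(o+d*(z-o[2])/d[2])
    return np.array(out)
def crop(f,x0,y0,x1,y1,k,g):
    cv2.imwrite('pics/'+g+'.png',cv2.resize(cv2.imread('pics/'+f+'.png')[y0:y1,x0:x1],None,fx=k,fy=k,interpolation=cv2.INTER_CUBIC))
def totool(dp):
    s=r.get_state();return R.from_quat(s['eef_rot']).inv().apply(dp)*100
E
python3 - <<'E'
from h import *
snap('top','t0');snap('scene','s0')
s=r.get_state();print(s);print(R.from_quat(s['eef_rot']).as_matrix().round(3))
E
```

```text
pics
['image', 'fx', 'fy', 'cx', 'cy', 'pose'] 543.2897659281391 320.29093738952 233.89162369567885 [[-0.017, 0.984, -0.178, 0.302], [-1.0, -0.016, 0.008, -0.066], [0.005, 0.178, 0.984, 1.281], [0.0, 0.0, 0.0, 1.0]]
['image', 'fx', 'fy', 'cx', 'cy', 'pose'] 552.9939769390377 319.77929487724697 242.4363924323693 [[-0.494, -0.469, 0.733, 1.598], [0.87, -0.276, 0.409, 0.552], [0.01, 0.839, 0.544, 0.884], [0.0, 0.0, 0.0, 1.0]]
{'clock': 0.1, 'q': array([ 1.34876407,  0.68984623, -0.19453052,  1.56622154,  0.15728976,
        0.90251997, -0.21509077]), 'qd': array([-0.00214678, -0.00056468,  0.00049882, -0.00240482, -0.00214912,
       -0.00092792, -0.00012513]), 'joint_torque': array([-3.51135932e-03, -5.28499782e+01, -1.27171140e+00, -1.53838009e+01,
       -5.26316219e-02,  1.94940585e-03,  4.03895729e-05]), 'tool_pos': array([ 0.15797924, -0.60412455,  0.23802906]), 'eef_rot': array([ 9.91824141e-01,  1.27609674e-01, -1.56971072e-04, -7.86986717e-04]), 'contact_force': array([-0.71939481, -1.18580133, -0.1533753 ]), 'moment': array([ 0.02367884,  0.01874723, -0.04832915]), 'finger_force': 0.0, 'opening': 1.0015753422729767}
[[ 0.967  0.253 -0.001]
 [ 0.253 -0.967  0.002]
 [-0.    -0.002 -1.   ]]
```

View pics/t0.png

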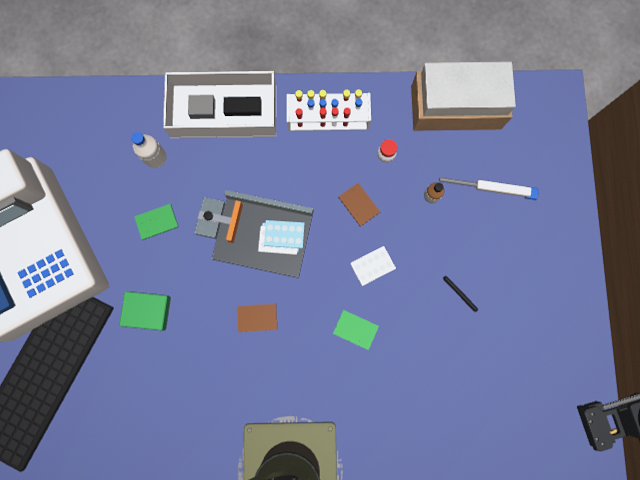

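View pics/s0.png

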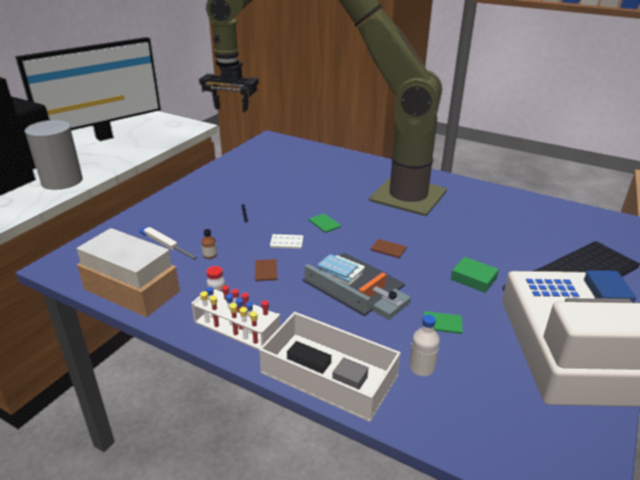

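The top view shows the stray white tile at about (373,266). The station is around (262,235), with its fence from (226,194) to (312,211) and the orange guide at (234,222). Next I'll enlarge that area.

```bash
python3 -c "
from h import *
crop('t0',190,180,410,300,3.6,'c0')"
```

```text
(no output)
```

View pics/c0.png

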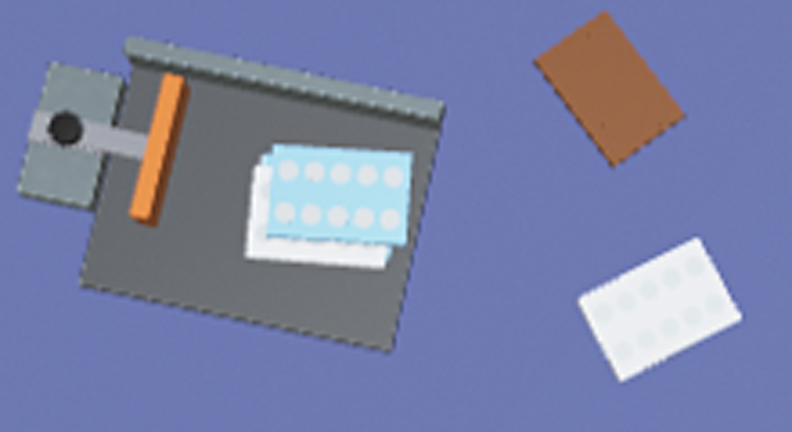

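The enlarged crop gives usable corners, in crop pixels:
- **Stray tile:** (578,299), (697,237), (742,319), (620,381).
- **Top blue tile:** (274,146), (412,153), (404,243), (267,236).
- **Deck front corners:** (82,284) and (391,350).

```bash
python3 - <<'E'
from h import *
def P(pts,z): return px('t0',[(190+(u+.5)/3.6-.5,180+(v+.5)/3.6-.5) for u,v in pts],z)
def rep(n,p):
    print(n,p.round(4).tolist(),'c',p.mean(0).round(4)); 
    e=np.diff(np.vstack([p,p[:1]]),axis=0); print([(round(np.hypot(*v[:2]),4),round(np.degrees(np.arctan2(v[1],v[0])),1)) for v in e])
rep('e',P([(578,299),(697,237),(742,319),(620,381)],.007))
rep('d',P([(274,146),(412,153),(404,243),(267,236)],.038))
rep('front',P([(82,284),(391,350)],.01))
rep('fence inner top',P([(127,57),(441,121)],.048))
rep('guide top',P([(168,74),(187,82),(153,222),(131,216)],.048))
rep('guide base',P([(50,63),(125,80),(95,209),(20,190)],.022))
E
```

```text
e [[0.4623, -0.1455, 0.007], [0.5022, -0.2251, 0.007], [0.4474, -0.2525, 0.007], [0.4081, -0.1714, 0.007]] c [ 0.455  -0.1986  0.007 ]
[(np.float64(0.089), np.float64(-63.4)), (np.float64(0.0613), np.float64(-153.4)), (np.float64(0.0901), np.float64(115.8)), (np.float64(0.06), np.float64(25.6))]
d [[0.5614, 0.0509, 0.038], [0.5554, -0.0385, 0.038], [0.4964, -0.0326, 0.038], [0.5024, 0.0554, 0.038]] c [0.5289 0.0088 0.038 ]
[(np.float64(0.0896), np.float64(-93.9)), (np.float64(0.0592), np.float64(174.4)), (np.float64(0.0882), np.float64(86.1)), (np.float64(0.0592), np.float64(-4.3))]
front [[0.4771, 0.179, 0.01], [0.4305, -0.0227, 0.01]] c [0.4538 0.0782 0.01  ]
[(np.float64(0.207), np.float64(-103.0)), (np.float64(0.207), np.float64(77.0))]
fence inner top [[0.6198, 0.1453, 0.048], [0.5741, -0.0576, 0.048]] c [0.5969 0.0438 0.048 ]
[(np.float64(0.208), np.float64(-102.7)), (np.float64(0.208), np.float64(77.3))]
guide top [[0.608, 0.1186, 0.048], [0.6025, 0.1063, 0.048], [0.511, 0.1271, 0.048], [0.5151, 0.1412, 0.048]] c [0.5592 0.1233 0.048 ]
[(np.float64(0.0135), np.float64(-114.1)), (np.float64(0.0938), np.float64(167.1)), (np.float64(0.0147), np.float64(73.7)), (np.float64(0.0956), np.float64(-13.7))]
guide base [[0.6232, 0.2006, 0.022], [0.6108, 0.1508, 0.022], [0.5246, 0.1691, 0.022], [0.538, 0.2183, 0.022]] c [0.5742 0.1847 0.022 ]
[(np.float64(0.0512), np.float64(-103.9)), (np.float64(0.0881), np.float64(168.0)), (np.float64(0.051), np.float64(74.8)), (np.float64(0.087), np.float64(-11.8))]
```

```bash
cat >> h.py <<'E'
ST=np.array([.535,.0585]);SY=-12.8
def loc(p,yaw=SY,o=ST): # station-local xy(m) -> world
    return np.array(o)+R.from_euler('z',yaw,degrees=True).apply([p[0],p[1],0])[:2]
def go(p,yyaw):
    s=r.get_state();Q=R.from_quat(s['eef_rot'])
    a=np.radians(yyaw);y=np.array([np.cos(a),np.sin(a),0]);z=np.array([0,0,-1.])
    G=R.from_matrix(np.column_stack([np.cross(y,z),y,z]))
    print('clock',s['clock'],'pos',s['tool_pos'].round(4),'q7',s['q'][6].round(2),'F',s['contact_force'].round(1),'op',round(s['opening'],3))
    M=Q.as_matrix();l=R.from_euler('z',-SY,degrees=True).apply(s['tool_pos']-[*ST,0])
    print('local mm',(l*1000).round(1),'y yaw',np.degrees(np.arctan2(M[1,1],M[0,1])).round(2))
    print('shift cm',Q.inv().apply(np.array(p)-s['tool_pos']).round(4)*100,'turn',np.degrees((Q.inv()*G).as_rotvec()).round(1))
E
python3 -c "
from h import *
go([.455,-.1986,.13],26.2)"
```

```text
clock 0.1 pos [ 0.158  -0.6041  0.238 ] q7 -0.22 F [-0.7 -1.2 -0.2] op 1.002
local mm [-220.8 -729.7  238. ] y yaw -75.34
shift cm [ 39.   -31.7   10.85] turn [-1.000e-01 -1.000e-01 -1.015e+02]
```

Request:
carry_out:
  rows:
    - [[3.9,-3.2,0.5],[0,0,-8.5],0]
    - [[7.8,-6.3,1],[0,0,-17],0]
    - [[11.7,-9.5,1.5],[0,0,-25.5],0]
    - [[15.6,-12.7,2],[0,0,-34],0]
    - [[19.5,-15.9,3],[0,0,-42],0]
    - [[23.4,-19,4],[0,0,-50.5],0]
    - [[27.3,-22.2,5.5],[0,0,-59],0]
    - [[31.2,-25.4,7],[0,0,-67.5],0]
    - [[35.1,-28.5,8.5],[0,0,-76],0]
    - [[39,-31.7,10.8],[0,0,-84.5],0]
    - [[39,-31.7,10.8],[0,0,-93],0]
    - [[39,-31.7,10.8],[0,0,-101.5],0]
  newtons: 6

```text
clock: 1.3
tool_pos: [0.4571, -0.1953, 0.1297]
eef_rot: [0.523, 0.852, 0.001, -0.001]
contact_force: [-0.6, -0.1, 0.3]
opening: 0.999
finger_force: 0.0
```

Request:
carry_out:
  rows:
    - [[0,0,0],[0,0,0],0]
    - [[0,0,0],[0,0,0],0]
    - [[0,0,0],[0,0,0],0]

```text
clock: 1.6
tool_pos: [0.4549, -0.2001, 0.1308]
eef_rot: [0.53, 0.848, -0.0, 0.0]
contact_force: [-0.3, -1.1, -0.1]
opening: 0.998
finger_force: 0.0
```

```bash
python3 -c "
from h import *
go([.455,-.1986,.003],26.2)
snap('wrist','w1')"
```

```text
clock 1.6 pos [ 0.4549 -0.2001  0.1308] q7 0.08 F [-0.3 -1.1 -0.1] op 0.998
local mm [ -20.8 -269.9  130.8] y yaw 25.93
shift cm [ 0.14  0.08 12.78] turn [-0.   0.  -0.3]
['image', 'fx', 'fy', 'cx', 'cy', 'pose'] 427.2457057309296 326.32984555906023 240.6122312998791 [[0.899, -0.421, -0.12, 0.425], [0.437, 0.865, 0.246, -0.137], [-0.0, -0.274, 0.962, 0.278], [0.0, 0.0, 0.0, 1.0]]
```

View pics/w1.png

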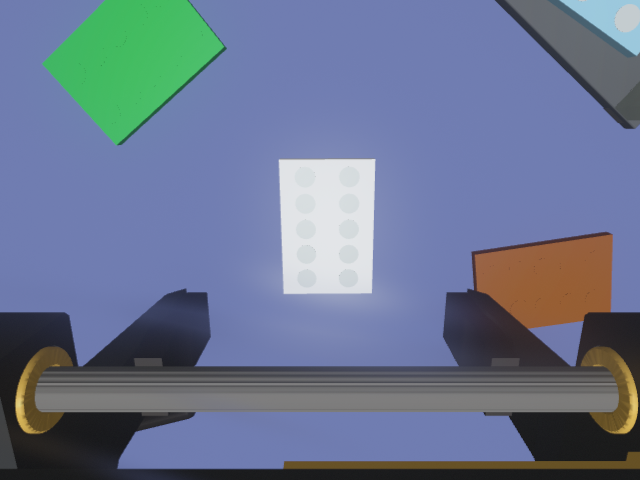

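The wrist view shows the tile square between the fingers, with corners (279,160), (375,160), (372,294) and (284,294).

```bash
python3 -c "
from h import *
p=px('w1',[(279,160),(375,160),(372,294),(284,294)],.007);print(p.round(4),p.mean(0))
d=p[1]-p[0];print(np.degrees(np.arctan2(d[1],d[0])),np.linalg.norm(d)); d=p[2]-p[3];print(np.degrees(np.arctan2(d[1],d[0])))
go([*p.mean(0)[:2],.003],26)"
```

```text
[[ 0.4091 -0.1722  0.007 ]
 [ 0.4632 -0.1459  0.007 ]
 [ 0.5035 -0.227   0.007 ]
 [ 0.4493 -0.2533  0.007 ]] [ 0.45628946 -0.19959886  0.007     ]
25.935784802307438 0.06014583940202421
25.938966744693484
clock 1.65 pos [ 0.455  -0.2001  0.1309] q7 0.08 F [ 0.1  0.2 -0.2] op 0.999
local mm [ -20.8 -269.9  130.9] y yaw 25.97
shift cm [-1.000e-02  1.400e-01  1.279e+01] turn [-0.  0. -0.]
```

Request:
carry_out:
  rows:
    - [[0,0.1,4],[0,0,0],0]
    - [[0,0.1,8],[0,0,0],0]
    - [[0,0.1,11],[0,0,0],0]
    - [[0,0.1,12.3],[0,0,0],0]
    - [[0,0.1,12.8],[0,0,0],0]
    - [[0,0.1,12.8],[0,0,0],0.2]
    - [[0,0.1,12.8],[0,0,0],0.4]
    - [[0,0.1,12.8],[0,0,0],0.4]
    - [[0,0.1,12.8],[0,0,0],0.4]
    - [[0,0.1,12.8],[0,0,0],0.4]
  newtons: 8

```text
clock: 2.65
tool_pos: [0.4566, -0.1993, 0.0035]
eef_rot: [0.529, 0.849, 0.0, 0.001]
contact_force: [-0.9, -0.7, 6.0]
opening: 0.678
finger_force: 8.0
```

Request:
carry_out:
  rows:
    - [[0,0,-1],[0,0,0],0.4]
    - [[0,0,-4],[0,0,0],0.4]
    - [[0,0,-9],[0,0,0],0.4]
    - [[0,0,-9],[0,0,0],0.4]
    - [[0,0,-9],[0,0,0],0.4]

```text
clock: 3.15
tool_pos: [0.4566, -0.1995, 0.0937]
eef_rot: [0.529, 0.849, 0.0, 0.001]
contact_force: [-0.6, -0.1, -0.9]
opening: 0.679
finger_force: 8.0
```

```bash
python3 -c "
from h import *
go([.529,.009,.10],-12.8)"
```

```text
clock 3.15 pos [ 0.4566 -0.1995  0.0937] q7 -0.0 F [-0.6 -0.1 -0.9] op 0.679
local mm [ -19.3 -268.9   93.7] y yaw 26.1
shift cm [15.53 15.68 -0.63] turn [ 0.1  0.1 38.9]
```

Request:
carry_out:
  rows:
    - [[2.5,2.5,-1],[0,0,6.5],0.4]
    - [[5,5,-1],[0,0,13],0.4]
    - [[7.5,7.5,-1],[0,0,19.5],0.4]
    - [[10,10,-1],[0,0,26],0.4]
    - [[12.5,12.5,-1],[0,0,32.5],0.4]
    - [[15,15.1,-1],[0,0,38.9],0.4]
    - [[15.5,15.7,-1],[0,0,38.9],0.4]
    - [[15.5,15.7,-1],[0,0,38.9],0.4]
    - [[15.5,15.7,-1],[0,0,38.9],0.4]

```text
clock: 4.05
tool_pos: [0.5275, 0.0076, 0.1018]
eef_rot: [0.781, 0.624, -0.002, 0.0]
contact_force: [-0.2, -0.7, 0.1]
opening: 0.676
finger_force: 8.0
```

```bash
python3 -c "
from h import *
go([.529,.009,.0415],-12.8)
snap('wrist','w2')"
```

```text
clock 4.05 pos [0.5275 0.0076 0.1018] q7 -0.76 F [-0.2 -0.7  0.1] op 0.676
local mm [  4.  -51.3 101.8] y yaw -12.76
shift cm [0.18 0.13 6.03] turn [-0.1  0.2  0. ]
['image', 'fx', 'fy', 'cx', 'cy', 'pose'] 427.2457057309296 326.32984555906023 240.6122312998791 [[0.975, 0.212, 0.063, 0.544], [-0.221, 0.938, 0.269, 0.076], [-0.002, -0.276, 0.961, 0.249], [0.0, 0.0, 0.0, 1.0]]
```

View pics/w2.png

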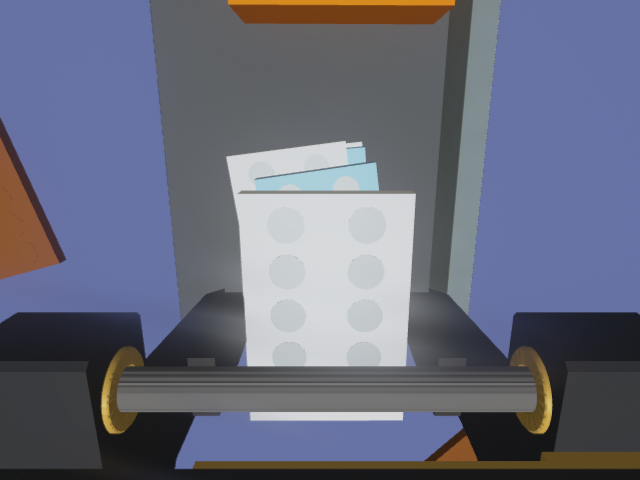

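The wrist view shows the tile gripped squarely over the stack, with its edges at x 240–414. The orange guide is at the top and the fence on the right.

Request:
carry_out:
  rows:
    - [[0.2,0.1,3],[0,0,0],0.4]
    - [[0.2,0.1,5],[0,0,0],0.4]
    - [[0.2,0.1,5.7],[0,0,0],0.4]
    - [[0.2,0.1,5.9],[0,0,0],0.4]
    - [[0.2,0.1,5.9],[0,0,0],0.4]
    - [[0.2,0.1,5.9],[0,0,0],0.4]

```text
clock: 4.7
tool_pos: [0.5307, 0.0108, 0.0445]
eef_rot: [0.781, 0.624, 0.001, 0.0]
contact_force: [0.6, -0.2, -0.4]
opening: 0.678
finger_force: 8.0
```

Request:
carry_out:
  rows:
    - [[0,0,0.1],[0,0,0],0.4]
    - [[0,0,0.2],[0,0,0],0.4]
    - [[0,0,0.25],[0,0,0],0.4]
    - [[0,0,0.25],[0,0,0],0.4]

```text
clock: 5.1
tool_pos: [0.5304, 0.0112, 0.0415]
eef_rot: [0.781, 0.624, 0.0, 0.0]
contact_force: [-1.0, -0.1, 2.7]
opening: 0.678
finger_force: 8.0
```

Light contact. Now I'll release and rise.

Request:
carry_out:
  rows:
    - [[0,0,0],[0,0,0],0.3]
    - [[0,0,0],[0,0,0],0.26]
    - [[0,0,0],[0,0,0],0.2]
    - [[0,0,0],[0,0,0],0.2]
    - [[0,0,-1],[0,0,0],0.2]
    - [[0,0,-4],[0,0,0],0.2]
    - [[0,0,-8],[0,0,0],0.2]
    - [[0,0,-12],[0,0,0],0.2]
    - [[0,0,-12],[0,0,0],0.2]

```text
clock: 6.0
tool_pos: [0.5333, 0.0117, 0.1664]
eef_rot: [0.781, 0.624, 0.004, 0.003]
contact_force: [1.0, 0.1, -0.3]
opening: 0.798
finger_force: 0.0
```

```bash
python3 -c "
from h import *
go([.529,.009,.16],-12.8)
snap('wrist','w3')"
```

```text
clock 6.0 pos [0.5333 0.0117 0.1664] q7 -0.72 F [ 1.   0.1 -0.3] op 0.798
local mm [  8.7 -46.  166.4] y yaw -12.77
shift cm [-0.36 -0.36  0.64] turn [ 0.5 -0.2  0. ]
['image', 'fx', 'fy', 'cx', 'cy', 'pose'] 427.2457057309296 326.32984555906023 240.6122312998791 [[0.975, 0.215, 0.051, 0.548], [-0.221, 0.938, 0.265, 0.08], [0.01, -0.27, 0.963, 0.314], [0.0, 0.0, 0.0, 1.0]]
```

View pics/w3.png

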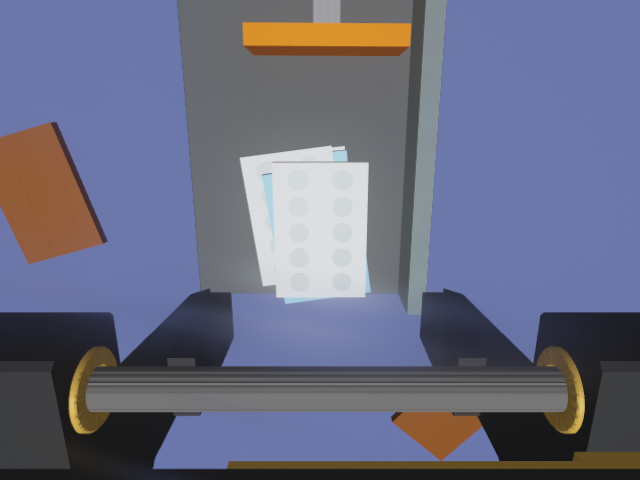

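The wrist view shows tile_e lying flat on top, at (273–368, 162–297). One white tile below is rotated and sticks out on the left to (241,157).

```bash
python3 -c "
from h import *
L=lambda pts,z:(R.from_euler('z',-SY,degrees=True).apply(px('w3',pts,z)-[*ST,0])*1000).round(1)
print('c',L([(241,157),(331,148),(263,286)],.031))
print('e',L([(273,162),(368,162),(366,297),(277,297)],.045))
print('d low',L([(286,302),(370,292),(348,150)],.038))
print('fence inner top',L([(415,0),(407,315)],.048)); print('deck left',L([(179,0),(200,293)],.01));
print('guide inner top',L([(243,46),(409,46)],.048))
go([*loc([-.055,-.044]),.10],77.2)"
```

```text
c [[-44.7   1.1  31. ]
 [ 13.9   6.8  31. ]
 [-33.9 -88.9  31. ]]
e [[-22.4  -0.9  45. ]
 [ 36.7  -0.9  45. ]
 [ 37.8 -91.6  45. ]
 [-22.7 -91.4  45. ]]
d low [[-17.3 -98.1  38. ]
 [ 41.2 -90.8  38. ]
 [ 24.5   6.   38. ]]
fence inner top [[  60.3   88.9   48. ]
 [  65.7 -103.6   48. ]]
deck left [[ -82.8   97.8   10. ]
 [ -85.3 -102.8   10. ]]
guide inner top [[-37.   65.   48. ]
 [ 58.2  65.2  48. ]]
clock 6.05 pos [0.5319 0.0113 0.1642] q7 -0.72 F [ 0.7  0.5 -0.6] op 0.798
local mm [  7.4 -46.7 164.2] y yaw -12.77
shift cm [ 0.26 -6.28  6.38] turn [  0.3   0.2 -90. ]
```

Request:
carry_out:
  rows:
    - [[0,-2,1],[0,0,-8.5],0.3]
    - [[0,-4,2],[0,0,-17],0.4]
    - [[0,-6,3],[0,0,-25.5],0.5]
    - [[0,-7.2,4],[0,0,-34],0.55]
    - [[0,-7.2,5],[0,0,-42.5],0.55]
    - [[0,-7.2,5],[0,0,-51],0.55]
    - [[0,-7.2,5],[0,0,-59.5],0.55]
    - [[0,-7.2,5],[0,0,-68],0.55]
    - [[0,-7.2,5],[0,0,-76.5],0.55]
    - [[0,-7.2,5],[0,0,-85],0.55]
    - [[0,-7.2,5],[0,0,-90],0.55]
    - [[0,-7.2,5],[0,0,-90],0.55]

```text
clock: 7.25
tool_pos: [0.4591, 0.0268, 0.1104]
eef_rot: [0.111, 0.994, -0.0, -0.001]
contact_force: [-0.4, 0.0, -0.5]
opening: 0.449
finger_force: 0.0
```

Request:
carry_out:
  rows:
    - [[0,0,0],[0,0,0],0.55]
    - [[0,0,0],[0,0,0],0.55]
    - [[0,0,0],[0,0,0],0.55]

```text
clock: 7.55
tool_pos: [0.4599, 0.0271, 0.1111]
eef_rot: [0.111, 0.994, -0.0, -0.0]
contact_force: [0.7, -0.6, -0.3]
opening: 0.446
finger_force: 0.0
```

```bash
python3 -c "
from h import *
go([*loc([-.065,-.045]),.013],77.2)"
```

```text
clock 7.55 pos [0.4599 0.0271 0.1111] q7 0.21 F [ 0.7 -0.6 -0.3] op 0.446
local mm [-66.3 -47.3 111.1] y yaw 77.22
shift cm [-0.13  0.23  9.81] turn [-0. -0.  0.]
```

Request:
carry_out:
  rows:
    - [[0,0.2,4],[0,0,0],0.55]
    - [[0,0.2,7],[0,0,0],0.55]
    - [[0,0.2,9],[0,0,0],0.55]
    - [[0,0.2,9.7],[0,0,0],0.55]
    - [[0,0.2,9.7],[0,0,0],0.55]
    - [[0,0.2,9.7],[0,0,0],0.55]

```text
clock: 8.15
tool_pos: [0.4605, 0.0292, 0.0144]
eef_rot: [0.111, 0.994, -0.0, 0.0]
contact_force: [0.0, 0.2, 0.3]
opening: 0.452
finger_force: 0.0
```

Request:
carry_out:
  rows:
    - [[-0.5,0,0.1],[0,0,0],0.55]
    - [[-1.0,0,0.1],[0,0,0],0.55]
    - [[-1.4,0,0.1],[0,0,0],0.55]
    - [[-1.8,0,0.1],[0,0,0],0.55]
    - [[-2.2,0,0.1],[0,0,0],0.55]
    - [[-2.6,0,0.1],[0,0,0],0.55]
    - [[-3.0,0,0.1],[0,0,0],0.55]
    - [[-3.4,0,0.1],[0,0,0],0.55]
    - [[-3.8,0,0.1],[0,0,0],0.55]
    - [[-4.2,0,0.1],[0,0,0],0.55]
    - [[-4.6,0,0.1],[0,0,0],0.55]
    - [[-4.6,0,0.1],[0,0,0],0.55]

```text
clock: 9.35
tool_pos: [0.506, 0.0187, 0.0131]
eef_rot: [0.111, 0.994, 0.0, 0.0]
contact_force: [-1.1, 0.9, 0.6]
opening: 0.449
finger_force: 0.0
```

Request:
carry_out:
  rows:
    - [[-0.3,0,0],[0,0,0],0.55]
    - [[-0.6,0,0],[0,0,0],0.55]
    - [[-0.9,0,0],[0,0,0],0.55]
    - [[-0.9,0,0],[0,0,0],0.55]

```text
clock: 9.75
tool_pos: [0.5146, 0.0168, 0.0132]
eef_rot: [0.111, 0.994, 0.0, 0.0]
contact_force: [-0.6, -0.2, 0.4]
opening: 0.447
finger_force: 0.0
```

```bash
python3 -c "
from h import *
go([*loc([-.004,-.045]),.013],77.2)"
```

```text
clock 9.75 pos [0.5146 0.0168 0.0132] q7 0.16 F [-0.6 -0.2  0.4] op 0.447
local mm [-10.6 -45.2  13.2] y yaw 77.23
shift cm [-0.66  0.02  0.02] turn [0. 0. 0.]
```

Request:
carry_out:
  rows:
    - [[-0.2,0,0],[0,0,0],0.55]
    - [[-0.4,0,0],[0,0,0],0.55]
    - [[-0.5,0,0],[0,0,0],0.55]
    - [[-0.5,0,0],[0,0,0],0.55]

```text
clock: 10.15
tool_pos: [0.519, 0.0159, 0.0132]
eef_rot: [0.111, 0.994, 0.0, 0.0]
contact_force: [-0.3, 0.5, -1.1]
opening: 0.451
finger_force: 0.6
```

Request:
carry_out:
  rows:
    - [[-0.1,0,0],[0,0,0],0.55]
    - [[-0.1,0,0],[0,0,0],0.55]

```text
clock: 10.35
tool_pos: [0.519, 0.0158, 0.0132]
eef_rot: [0.111, 0.994, -0.0, -0.001]
contact_force: [-3.3, 1.6, 1.5]
opening: 0.45
finger_force: 2.0
```

Request:
carry_out:
  rows:
    - [[-0.1,0,0],[0,0,0],0.55]
    - [[-0.1,0,0],[0,0,0],0.55]

```text
clock: 10.55
tool_pos: [0.519, 0.0158, 0.0131]
eef_rot: [0.111, 0.994, -0.0, -0.001]
contact_force: [-6.8, 2.4, 3.7]
opening: 0.45
finger_force: 3.2
```

Request:
carry_out:
  rows:
    - [[-0.1,0,0],[0,0,0],0.55]
    - [[-0.1,0,0],[0,0,0],0.55]

```text
clock: 10.75
tool_pos: [0.519, 0.0158, 0.0131]
eef_rot: [0.111, 0.994, -0.0, -0.002]
contact_force: [-7.3, 1.7, 4.9]
opening: 0.45
finger_force: 4.2
```

Request:
carry_out:
  rows:
    - [[-0.1,0,0],[0,0,0],0.55]
    - [[-0.2,0,0],[0,0,0],0.55]
    - [[-0.2,0,0],[0,0,0],0.55]

```text
clock: 11.05
tool_pos: [0.519, 0.0157, 0.013]
eef_rot: [0.111, 0.994, -0.0, -0.004]
contact_force: [-12.0, 4.1, 7.5]
opening: 0.447
finger_force: 6.3
```

Request:
carry_out:
  rows:
    - [[-0.1,0,0],[0,0,0],0.55]
    - [[-0.1,0,0],[0,0,0],0.55]

```text
clock: 11.25
tool_pos: [0.519, 0.0157, 0.013]
eef_rot: [0.11, 0.994, -0.0, -0.005]
contact_force: [-14.0, 4.0, 9.1]
opening: 0.454
finger_force: 7.3
```

Request:
carry_out:
  rows:
    - [[0.5,0,0],[0,0,0],0.55]
    - [[1.5,0,0],[0,0,0],0.55]
    - [[3,0,0],[0,0,0],0.55]
    - [[3.5,0,-4],[0,0,0],0.6]
    - [[3.5,0,-8],[0,0,0],0.7]
    - [[3.5,0,-11],[0,0,0],0.82]
    - [[3.5,0,-11],[0,0,0],0.82]

```text
clock: 11.95
tool_pos: [0.494, 0.0225, 0.1267]
eef_rot: [0.112, 0.994, 0.001, 0.004]
contact_force: [0.1, -0.2, -0.4]
opening: 0.184
finger_force: 0.0
```

```bash
python3 -c "
from h import *
go([*loc([.031,-.13]),.12],-12.8)"
```

```text
clock 11.95 pos [0.494  0.0225 0.1267] q7 0.34 F [ 0.1 -0.2 -0.4] op 0.184
local mm [-32.  -44.2 126.7] y yaw 77.18
shift cm [-6.29 -8.58  0.7 ] turn [ 0.5  0.2 90. ]
```

Request:
carry_out:
  rows:
    - [[-0.6,-0.8,0.5],[0,0,8.5],0.82]
    - [[-1.2,-1.7,0.5],[0,0,17],0.82]
    - [[-1.9,-2.6,0.5],[0,0,25.5],0.82]
    - [[-2.5,-3.4,0.5],[0,0,34],0.82]
    - [[-3.1,-4.3,0.5],[0,0,42.5],0.82]
    - [[-3.8,-5.1,0.5],[0,0,51],0.82]
    - [[-4.4,-6,0.5],[0,0,59.5],0.82]
    - [[-5,-6.9,0.5],[0,0,68],0.82]
    - [[-5.7,-7.8,0.5],[0,0,76.5],0.82]
    - [[-6.3,-8.6,0.5],[0,0,85],0.82]
    - [[-6.3,-8.6,0.5],[0,0,90],0.82]
    - [[-6.3,-8.6,0.5],[0,0,90],0.82]

```text
clock: 13.15
tool_pos: [0.5336, -0.0765, 0.1177]
eef_rot: [0.781, 0.624, -0.0, 0.001]
contact_force: [-0.0, 0.2, -0.0]
opening: 0.179
finger_force: 0.0
```

Request:
carry_out:
  rows:
    - [[0,0,0],[0,0,0],0.82]
    - [[0,0,0],[0,0,0],0.82]
    - [[0,0,0],[0,0,0],0.82]

```text
clock: 13.45
tool_pos: [0.5331, -0.0754, 0.1181]
eef_rot: [0.781, 0.625, 0.0, -0.0]
contact_force: [-0.2, -0.2, 0.5]
opening: 0.182
finger_force: 0.0
```

```bash
python3 -c "
from h import *
go([*loc([.031,-.13]),.013],-12.8)
snap('wrist','w4')"
```

```text
clock 13.45 pos [ 0.5331 -0.0754  0.1181] q7 -0.57 F [-0.2 -0.2  0.5] op 0.182
local mm [  27.8 -131.   118.1] y yaw -12.67
shift cm [ 0.1   0.32 10.51] turn [-0.  -0.   0.1]
['image', 'fx', 'fy', 'cx', 'cy', 'pose'] 427.2457057309296 326.32984555906023 240.6122312998791 [[0.976, 0.211, 0.06, 0.549], [-0.219, 0.938, 0.267, -0.007], [0.0, -0.273, 0.962, 0.266], [0.0, 0.0, 0.0, 1.0]]
```

View pics/w4.png

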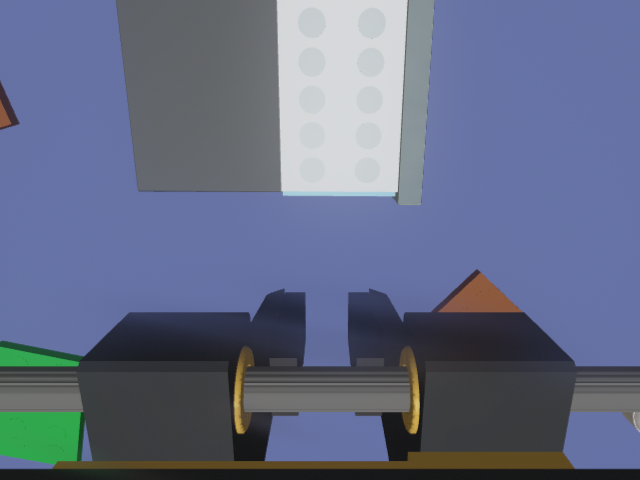

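The stack is now flush along the fence, with its front edge at about row 193 and columns 283–397. A blue rim sticks out slightly beneath the top tile. Next I'll descend and push towards the guide.

Request:
carry_out:
  rows:
    - [[0,0.3,4],[0,0,0],0.82]
    - [[0,0.3,7],[0,0,0],0.82]
    - [[0,0.3,9.5],[0,0,0],0.82]
    - [[0,0.3,10.4],[0,0,0],0.82]
    - [[0,0.3,10.4],[0,0,0],0.82]
    - [[0.4,0.3,10.4],[0,0,0],0.82]
    - [[0.8,0.3,10.4],[0,0,0],0.82]

```text
clock: 14.2
tool_pos: [0.5388, -0.0682, 0.0155]
eef_rot: [0.781, 0.624, 0.001, 0.001]
contact_force: [-0.0, 0.8, -0.3]
opening: 0.181
finger_force: 0.0
```

Request:
carry_out:
  rows:
    - [[0.4,0,0],[0,0,0],0.82]
    - [[0.8,0,0],[0,0,0],0.82]
    - [[1.2,0,0],[0,0,0],0.82]
    - [[1.6,0,0],[0,0,0],0.82]
    - [[2,0,0],[0,0,0],0.82]

```text
clock: 14.7
tool_pos: [0.5423, -0.0488, 0.0143]
eef_rot: [0.781, 0.624, -0.0, 0.0]
contact_force: [-0.6, -0.5, 0.1]
opening: 0.177
finger_force: 0.2
```

Request:
carry_out:
  rows:
    - [[0.4,0,0],[0,0,0],0.82]
    - [[0.8,0,0],[0,0,0],0.82]
    - [[1.2,0,0],[0,0,0],0.82]
    - [[1.6,0,0],[0,0,0],0.82]
    - [[2,0,0],[0,0,0],0.82]

```text
clock: 15.2
tool_pos: [0.5466, -0.0292, 0.0142]
eef_rot: [0.781, 0.624, -0.0, 0.0]
contact_force: [-0.5, -0.2, -0.3]
opening: 0.181
finger_force: 0.4
```

```bash
python3 -c "
from h import *
go([*loc([.031,-.039]),.013],-12.8)"
```

```text
clock 15.2 pos [ 0.5466 -0.0292  0.0142] q7 -0.7 F [-0.5 -0.2 -0.3] op 0.181
local mm [ 30.8 -82.9  14.2] y yaw -12.75
shift cm [4.39 0.03 0.12] turn [-0.  0.  0.]
```

Request:
carry_out:
  rows:
    - [[0.4,0,0.1],[0,0,0],0.82]
    - [[0.8,0,0.1],[0,0,0],0.82]
    - [[1.2,0,0.1],[0,0,0],0.82]
    - [[1.6,0,0.1],[0,0,0],0.82]
    - [[2,0,0.1],[0,0,0],0.82]
    - [[2.4,0,0.1],[0,0,0],0.82]
    - [[2.8,0,0.1],[0,0,0],0.82]
    - [[3.1,0,0.1],[0,0,0],0.82]
    - [[3.4,0,0.1],[0,0,0],0.82]
    - [[3.6,0,0.1],[0,0,0],0.82]
    - [[3.6,0,0.1],[0,0,0],0.82]

```text
clock: 16.3
tool_pos: [0.5547, 0.0062, 0.0133]
eef_rot: [0.781, 0.624, 0.0, -0.0]
contact_force: [-1.4, -0.5, -0.1]
opening: 0.177
finger_force: 0.0
```

Request:
carry_out:
  rows:
    - [[0.2,0,0],[0,0,0],0.82]
    - [[0.3,0,0],[0,0,0],0.82]
    - [[0.3,0,0],[0,0,0],0.82]

```text
clock: 16.6
tool_pos: [0.5553, 0.0088, 0.0132]
eef_rot: [0.781, 0.624, 0.0, 0.0]
contact_force: [-0.4, -0.2, 0.1]
opening: 0.18
finger_force: 0.1
```

Request:
carry_out:
  rows:
    - [[0.2,0,0],[0,0,0],0.82]
    - [[0.2,0,0],[0,0,0],0.82]

```text
clock: 16.8
tool_pos: [0.5557, 0.0109, 0.0132]
eef_rot: [0.781, 0.624, 0.0, -0.0]
contact_force: [0.2, -0.3, -1.0]
opening: 0.18
finger_force: 0.1
```

Request:
carry_out:
  rows:
    - [[0.2,0,0],[0,0,0],0.82]
    - [[0.3,0,0],[0,0,0],0.82]
    - [[0.3,0,0],[0,0,0],0.82]

```text
clock: 17.1
tool_pos: [0.5564, 0.0139, 0.0132]
eef_rot: [0.781, 0.624, 0.0, -0.0]
contact_force: [0.1, -0.6, 0.3]
opening: 0.184
finger_force: 0.0
```

Request:
carry_out:
  rows:
    - [[0.2,0,0],[0,0,0],0.82]
    - [[0.2,0,0],[0,0,0],0.82]

```text
clock: 17.3
tool_pos: [0.5568, 0.0157, 0.0132]
eef_rot: [0.781, 0.624, 0.0, -0.0]
contact_force: [-0.2, 0.7, -0.0]
opening: 0.176
finger_force: 0.1
```

Request:
carry_out:
  rows:
    - [[0.2,0,0],[0,0,0],0.82]
    - [[0.2,0,0],[0,0,0],0.82]

```text
clock: 17.5
tool_pos: [0.557, 0.017, 0.0132]
eef_rot: [0.781, 0.624, -0.0, 0.0]
contact_force: [-0.2, -1.2, 0.0]
opening: 0.18
finger_force: 0.8
```

Contact with the guide is starting, so I'll press up to about 13 N.

Request:
carry_out:
  rows:
    - [[0.1,0,0],[0,0,0],0.82]
    - [[0.2,0,0],[0,0,0],0.82]
    - [[0.2,0,0],[0,0,0],0.82]

```text
clock: 17.8
tool_pos: [0.557, 0.0171, 0.0132]
eef_rot: [0.782, 0.624, -0.002, 0.001]
contact_force: [-1.1, -5.0, 1.6]
opening: 0.182
finger_force: 2.8
```

Request:
carry_out:
  rows:
    - [[0.1,0,0],[0,0,0],0.82]
    - [[0.2,0,0],[0,0,0],0.82]
    - [[0.2,0,0],[0,0,0],0.82]

```text
clock: 18.1
tool_pos: [0.557, 0.0171, 0.0132]
eef_rot: [0.782, 0.623, -0.003, 0.001]
contact_force: [-1.3, -8.8, 2.9]
opening: 0.183
finger_force: 4.3
```

Request:
carry_out:
  rows:
    - [[0.1,0,0],[0,0,0],0.82]
    - [[0.1,0,0],[0,0,0],0.82]

```text
clock: 18.3
tool_pos: [0.5569, 0.0171, 0.0132]
eef_rot: [0.782, 0.623, -0.004, 0.002]
contact_force: [-2.5, -9.7, 3.2]
opening: 0.18
finger_force: 5.1
```

```bash
python3 -c "
from h import *
go([*loc([.031,-.039]),.013],-12.8)
snap('wrist','w5')"
```

```text
clock 18.3 pos [0.5569 0.0171 0.0132] q7 -0.75 F [-2.5 -9.7  3.2] op 0.18
local mm [ 30.5 -35.5  13.2] y yaw -12.95
shift cm [-0.35  0.05  0.02] turn [-0.1  0.4 -0.2]
['image', 'fx', 'fy', 'cx', 'cy', 'pose'] 427.2457057309296 326.32984555906023 240.6122312998791 [[0.975, 0.215, 0.064, 0.574], [-0.224, 0.935, 0.273, 0.086], [-0.001, -0.281, 0.96, 0.16], [0.0, 0.0, 0.0, 1.0]]
```

View pics/w5.png

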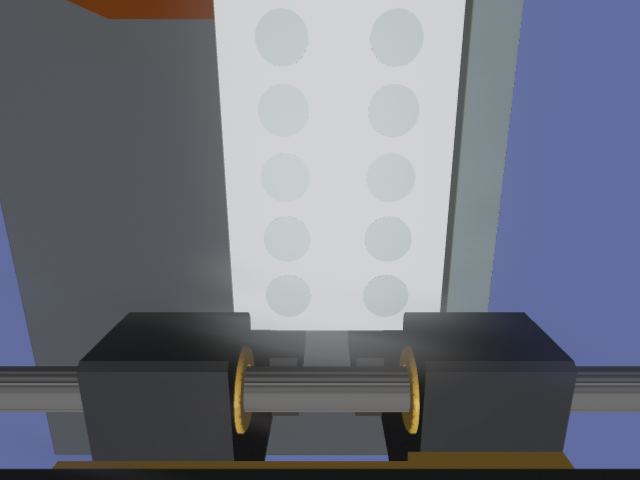

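The stack is against the guide with the fingers on its front edge at row 330, and only a thin dark strip shows at the fence. I'll press a little more, then back off for a second tap against the fence.

Request:
carry_out:
  rows:
    - [[0.1,0,0],[0,0,0],0.82]
    - [[0.2,0,0],[0,0,0],0.82]
    - [[0.2,0,0],[0,0,0],0.82]

```text
clock: 18.65
tool_pos: [0.5568, 0.0171, 0.0132]
eef_rot: [0.783, 0.622, -0.005, 0.002]
contact_force: [-1.9, -13.1, 4.0]
opening: 0.185
finger_force: 6.6
```

Request:
carry_out:
  rows:
    - [[-1,0,0],[0,0,0],0.82]
    - [[-2,0,0],[0,0,0],0.82]
    - [[-4,0,0],[0,0,0],0.82]
    - [[-4,0,-4],[0,0,0],0.75]
    - [[-4,0,-8],[0,0,0],0.65]
    - [[-4,0,-11],[0,0,0],0.55]
    - [[-4,0,-11],[0,0,0],0.55]

```text
clock: 19.35
tool_pos: [0.5529, -0.0138, 0.127]
eef_rot: [0.781, 0.624, 0.004, 0.002]
contact_force: [0.8, 0.8, -0.3]
opening: 0.45
finger_force: 0.0
```

```bash
python3 -c "
from h import *
go([*loc([-.030,.014]),.12],77.2)"
```

```text
clock 19.35 pos [ 0.5529 -0.0138  0.127 ] q7 -0.65 F [ 0.8  0.8 -0.3] op 0.45
local mm [ 33.5 -66.5 127. ] y yaw -12.72
shift cm [ 8.06 -6.34  0.69] turn [  0.5   0.2 -89.9]
```

Request:
carry_out:
  rows:
    - [[0.8,-0.6,0.5],[0,0,-8.5],0.55]
    - [[1.6,-1.2,0.5],[0,0,-17],0.55]
    - [[2.4,-1.9,0.5],[0,0,-25.5],0.55]
    - [[3.2,-2.5,0.5],[0,0,-34],0.55]
    - [[4,-3.2,0.5],[0,0,-42.5],0.55]
    - [[4.8,-3.8,0.5],[0,0,-51],0.55]
    - [[5.6,-4.4,0.5],[0,0,-59.5],0.55]
    - [[6.4,-5.1,0.5],[0,0,-68],0.55]
    - [[7.2,-5.7,0.5],[0,0,-76.5],0.55]
    - [[7.9,-6.3,0.5],[0,0,-85],0.55]
    - [[7.9,-6.3,0.5],[0,0,-90],0.55]
    - [[7.9,-6.3,0.5],[0,0,-90],0.55]

```text
clock: 20.55
tool_pos: [0.5052, 0.0769, 0.1174]
eef_rot: [0.11, 0.994, 0.001, -0.001]
contact_force: [-0.0, -1.0, -0.6]
opening: 0.451
finger_force: 0.0
```

Request:
carry_out:
  rows:
    - [[0,0,0],[0,0,0],0.55]
    - [[0,0,0],[0,0,0],0.55]
    - [[0,0,0],[0,0,0],0.55]

```text
clock: 20.85
tool_pos: [0.5059, 0.0761, 0.1181]
eef_rot: [0.111, 0.994, -0.0, 0.0]
contact_force: [0.2, -0.3, -0.9]
opening: 0.447
finger_force: 0.0
```

```bash
python3 -c "
from h import *
go([*loc([-.030,.013]),.013],77.2)"
```

```text
clock 20.85 pos [0.5059 0.0761 0.1181] q7 0.27 F [ 0.2 -0.3 -0.9] op 0.447
local mm [-32.3  10.7 118.1] y yaw 77.2
shift cm [-0.22  0.23 10.51] turn [-0.  0. -0.]
```

Request:
carry_out:
  rows:
    - [[0,0.2,4],[0,0,0],0.55]
    - [[0,0.2,7],[0,0,0],0.55]
    - [[0,0.2,9.5],[0,0,0],0.55]
    - [[0,0.2,10.5],[0,0,0],0.55]
    - [[0,0.2,10.5],[0,0,0],0.55]
    - [[-0.6,0.2,10.5],[0,0,0],0.55]
    - [[-1.2,0.2,10.5],[0,0,0],0.55]
    - [[-1.8,0.2,10.5],[0,0,0],0.55]
    - [[-2.2,0.2,10.5],[0,0,0],0.55]
    - [[-2.4,0.2,10.5],[0,0,0],0.55]
    - [[-2.4,0.2,10.5],[0,0,0],0.55]

```text
clock: 21.95
tool_pos: [0.5302, 0.0726, 0.0133]
eef_rot: [0.111, 0.994, 0.0, 0.0]
contact_force: [-0.6, 1.1, -0.2]
opening: 0.45
finger_force: 0.0
```

Request:
carry_out:
  rows:
    - [[-0.1,0,0],[0,0,0],0.55]
    - [[-0.2,0,0],[0,0,0],0.55]
    - [[-0.3,0,0],[0,0,0],0.55]
    - [[-0.3,0,0],[0,0,0],0.55]

```text
clock: 22.35
tool_pos: [0.5321, 0.0722, 0.0131]
eef_rot: [0.111, 0.994, -0.0, -0.001]
contact_force: [-2.2, -0.2, 0.5]
opening: 0.45
finger_force: 0.9
```

Request:
carry_out:
  rows:
    - [[-0.1,0,0],[0,0,0],0.55]
    - [[-0.2,0,0],[0,0,0],0.55]
    - [[-0.2,0,0],[0,0,0],0.55]

```text
clock: 22.65
tool_pos: [0.532, 0.0722, 0.0131]
eef_rot: [0.111, 0.994, -0.0, -0.002]
contact_force: [-6.9, 1.3, 4.6]
opening: 0.448
finger_force: 3.4
```

Request:
carry_out:
  rows:
    - [[-0.1,0,0],[0,0,0],0.55]
    - [[-0.2,0,0],[0,0,0],0.55]
    - [[-0.2,0,0],[0,0,0],0.55]

```text
clock: 22.95
tool_pos: [0.532, 0.0721, 0.013]
eef_rot: [0.11, 0.994, -0.0, -0.004]
contact_force: [-10.5, 2.6, 6.2]
opening: 0.453
finger_force: 5.4
```

Request:
carry_out:
  rows:
    - [[0.5,0,0],[0,0,0],0.55]
    - [[1.5,0,0],[0,0,0],0.55]
    - [[3,0,0],[0,0,0],0.55]
    - [[4,0,-4],[0,0,0],0.55]
    - [[5,0,-8],[0,0,0],0.55]
    - [[5,0,-13],[0,0,0],0.55]
    - [[5,0,-16],[0,0,0],0.55]
    - [[5,0,-16],[0,0,0],0.55]
    - [[5,0,-16],[0,0,0],0.55]

```text
clock: 23.85
tool_pos: [0.4886, 0.0819, 0.1736]
eef_rot: [0.111, 0.994, -0.0, 0.001]
contact_force: [-0.3, -0.5, 0.0]
opening: 0.452
finger_force: 0.0
```

```bash
python3 -c "
from h import *
go([*loc([0.03,-.13]),.15],-12.8)
snap('top','t6');snap('wrist','w6')
a=cv2.resize(cv2.imread('pics/t6.png')[180:290,190:330],(560,440),interpolation=cv2.INTER_CUBIC)
b=cv2.imread('pics/w6.png')
b=cv2.resize(b,(240,180));c=np.zeros((440,800,3),np.uint8);c[:,:560]=a;c[:180,560:]=b;cv2.imwrite('pics/m6.png',c)"
```

```text
clock 23.85 pos [0.4886 0.0819 0.1736] q7 0.33 F [-0.3 -0.5  0. ] op 0.452
local mm [-50.4  12.5 173.6] y yaw 77.2
shift cm [ -8.03 -14.25   2.37] turn [ 0.1  0.1 90. ]
['image', 'fx', 'fy', 'cx', 'cy', 'pose'] 543.2897659281391 320.29093738952 233.89162369567885 [[-0.017, 0.984, -0.178, 0.302], [-1.0, -0.016, 0.008, -0.066], [0.005, 0.178, 0.984, 1.281], [0.0, 0.0, 0.0, 1.0]]
['image', 'fx', 'fy', 'cx', 'cy', 'pose'] 427.2457057309296 326.32984555906023 240.6122312998791 [[0.221, -0.938, -0.267, 0.42], [0.975, 0.212, 0.061, 0.097], [-0.001, -0.274, 0.962, 0.32], [0.0, 0.0, 0.0, 1.0]]
```

View pics/m6.png

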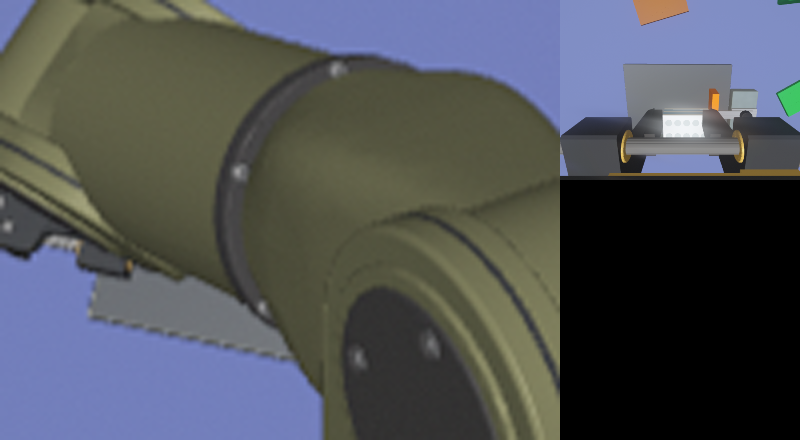

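The arm blocks the top camera here. I'll tap once more along y, then take the last look from above on the open side.

Request:
carry_out:
  rows:
    - [[-0.8,-1.3,0.2],[0,0,8.5],0.6]
    - [[-1.6,-2.6,0.4],[0,0,17],0.7]
    - [[-2.4,-3.9,0.6],[0,0,25.5],0.8]
    - [[-3.2,-5.2,1],[0,0,34],0.82]
    - [[-4,-6.5,1.5],[0,0,42.5],0.82]
    - [[-4.8,-7.6,2],[0,0,51],0.82]
    - [[-5.6,-8.4,2],[0,0,59.5],0.82]
    - [[-6.4,-9,2],[0,0,68],0.82]
    - [[-7.2,-9,3],[0,0,76.5],0.82]
    - [[-8,-9,4],[0,0,85],0.82]
    - [[-8.1,-9,5],[0,0,90],0.82]
    - [[-8.1,-9,5],[0,0,90],0.82]

```text
clock: 25.15
tool_pos: [0.5455, -0.0235, 0.1207]
eef_rot: [0.781, 0.624, -0.002, -0.001]
contact_force: [-0.2, -0.5, 0.3]
opening: 0.176
finger_force: 0.0
```

Request:
carry_out:
  rows:
    - [[0,0,0],[0,0,0],0.82]
    - [[0,0,0],[0,0,0],0.82]
    - [[0,0,0],[0,0,0],0.82]

```text
clock: 25.45
tool_pos: [0.547, -0.0234, 0.1234]
eef_rot: [0.781, 0.625, 0.0, 0.0]
contact_force: [0.2, -0.6, -0.2]
opening: 0.182
finger_force: 0.0
```

```bash
python3 -c "
from h import *
go([*loc([0.0305,-.07]),.013],-12.8)"
```

```text
clock 25.45 pos [ 0.547  -0.0234  0.1234] q7 -0.63 F [ 0.2 -0.6 -0.2] op 0.182
local mm [ 29.8 -77.2 123.4] y yaw -12.68
shift cm [ 0.72  0.07 11.04] turn [ 0.  -0.   0.1]
```

Contact is expected at local y of about −35.5, which is 4.2 cm ahead.

Request:
carry_out:
  rows:
    - [[0,0,4],[0,0,0],0.82]
    - [[0,0,8],[0,0,0],0.82]
    - [[0,0,10.3],[0,0,0],0.82]
    - [[0,0,11],[0,0,0],0.82]
    - [[0,0,11],[0,0,0],0.82]
    - [[1,0,11],[0,0,0],0.82]
    - [[2,0,11],[0,0,0],0.82]
    - [[3,0,11],[0,0,0],0.82]
    - [[3.6,0,11],[0,0,0],0.82]
    - [[3.9,0,11],[0,0,0],0.82]
    - [[4.0,0,11],[0,0,0],0.82]
    - [[4.1,0,11],[0,0,0],0.82]

```text
clock: 26.65
tool_pos: [0.5559, 0.0163, 0.0132]
eef_rot: [0.781, 0.624, -0.0, 0.0]
contact_force: [-0.8, 0.4, 0.6]
opening: 0.18
finger_force: 0.0
```

Request:
carry_out:
  rows:
    - [[0.1,0,0],[0,0,0],0.82]
    - [[0.2,0,0],[0,0,0],0.82]
    - [[0.3,0,0],[0,0,0],0.82]
    - [[0.3,0,0],[0,0,0],0.82]

```text
clock: 27.05
tool_pos: [0.556, 0.0173, 0.0132]
eef_rot: [0.782, 0.624, -0.002, 0.001]
contact_force: [-1.1, -5.1, 1.6]
opening: 0.178
finger_force: 2.7
```

Request:
carry_out:
  rows:
    - [[0.1,0,0],[0,0,0],0.82]
    - [[0.2,0,0],[0,0,0],0.82]
    - [[0.3,0,0],[0,0,0],0.82]
    - [[0.3,0,0],[0,0,0],0.82]

```text
clock: 27.45
tool_pos: [0.5558, 0.0173, 0.0132]
eef_rot: [0.782, 0.623, -0.004, 0.002]
contact_force: [-1.7, -9.9, 3.2]
opening: 0.181
finger_force: 5.0
```

Same stop line as before. One last press, then I'll back off, rise and look.

Request:
carry_out:
  rows:
    - [[0.1,0,0],[0,0,0],0.82]
    - [[0.2,0,0],[0,0,0],0.82]
    - [[0.2,0,0],[0,0,0],0.82]

```text
clock: 27.75
tool_pos: [0.5557, 0.0173, 0.0132]
eef_rot: [0.783, 0.622, -0.005, 0.002]
contact_force: [-2.3, -12.9, 4.5]
opening: 0.181
finger_force: 6.5
```

Request:
carry_out:
  rows:
    - [[-1,0,0],[0,0,0],0.82]
    - [[-2.5,0,0],[0,0,0],0.82]
    - [[-4,0,0],[0,0,0],0.82]
    - [[-4.5,0,-4],[0,0,0],0.82]
    - [[-5,0,-8],[0,0,0],0.82]
    - [[-5,0,-12],[0,0,0],0.82]
    - [[-5,0,-14],[0,0,0],0.82]
    - [[-5,0,-14],[0,0,0],0.82]
    - [[-5,0,-14],[0,0,0],0.82]

```text
clock: 28.65
tool_pos: [0.5465, -0.0249, 0.1531]
eef_rot: [0.781, 0.624, 0.0, 0.0]
contact_force: [0.2, 0.5, -0.6]
opening: 0.177
finger_force: 0.0
```

```bash
python3 -c "
from h import *
go([*loc([0.03,-.13]),.15],-12.8)
snap('wrist','w7');snap('scene','s7')
a=cv2.imread('pics/w7.png')
b=cv2.imread('pics/s7.png')[240:320,290:420]
c=np.zeros((560,800,3),np.uint8);c[:300,:400]=cv2.resize(a,(400,300));c[:300,400:]=cv2.resize(a[0:240,180:500],(400,300),interpolation=cv2.INTER_CUBIC);c[300:,:420]=cv2.resize(b,(420,260),interpolation=cv2.INTER_CUBIC);cv2.imwrite('pics/m7.png',c)"
```

```text
clock 28.65 pos [ 0.5465 -0.0249  0.1531] q7 -0.62 F [ 0.2  0.5 -0.6] op 0.177
local mm [ 29.7 -78.8 153.1] y yaw -12.77
shift cm [-5.12  0.03  0.31] turn [ 0. -0.  0.]
['image', 'fx', 'fy', 'cx', 'cy', 'pose'] 427.2457057309296 326.32984555906023 240.6122312998791 [[0.975, 0.213, 0.06, 0.563], [-0.221, 0.938, 0.267, 0.043], [0.001, -0.273, 0.962, 0.301], [0.0, 0.0, 0.0, 1.0]]
['image', 'fx', 'fy', 'cx', 'cy', 'pose'] 552.9939769390377 319.77929487724697 242.4363924323693 [[-0.494, -0.469, 0.733, 1.598], [0.87, -0.276, 0.409, 0.552], [0.01, 0.839, 0.544, 0.884], [0.0, 0.0, 0.0, 1.0]]
```

View pics/m7.png

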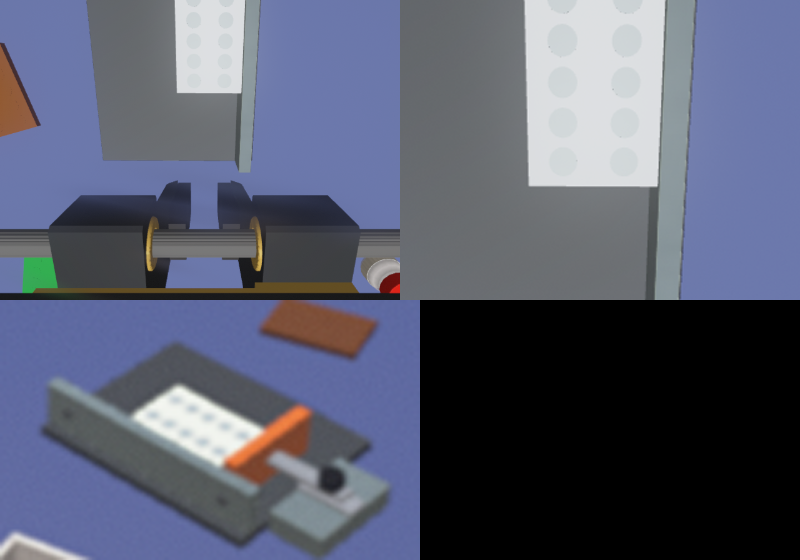

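The last picture shows only the top white tile, flush with the fence at crop column 660 and tight on the orange guide. No blue rims stick out on any visible side, so I'm handing in.

```bash
python3 -c "
from h import *
print(r.finish_job())"
```

```text
the job is handed in; nothing more can be done
None
```

I laid the stray tile on the stack and tapped all five home against the fence and side guide at 10 to 14 N. The last picture shows no edges sticking out, and I handed the job in at about 29 s; no verdict came back.

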